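Put up the drawing board on the valve bench

ROBOT

A 6-joint arm with a two-finger parallel gripper is mounted at the origin on the work surface. World frame = base frame: x ahead of the robot, y to its left, z up, the work surface at z = 0. Lengths are in mm, angles in rad, forces in N, time in s.
With the tool pointing down it reaches from about 350 to 775 mm from the base axis. Payload 5.5 kg.
Tool frame: the origin (TCP) lies between the finger pads; the fingertips stand 8 mm ahead of it and the grasp point (between the pads) lies 11 mm behind it; z points along the fingers, y is the line along which they close (so a half turn about z gives the same grasp; the last joint's range is limited). The gripper opens to 85 mm and grips with 20 to 120 N. Pads are 22 mm wide; open, the fingers measure 114 mm over their backs; the gripper's body (76 mm by 85 mm) begins 54 mm behind the grasp point. The pads swing forward as they close: fully open they stand 13 mm farther back than shut.
Start: joints at [1.173, 0.313, 0.046, 1.304, 0, 1.431], TCP at [146.623, 556.037, 201.723] pointing down, gripper open.
Joint ranges: [-2.76, 2.76], [-0.86, 1.69], [-1.03, 1.26], [-2.2, 2.34], [-1.47, 1.5], [-3.14, 3.14]. Speed limits (rad/s): [2.57, 2.57, 3.14, 3.14, 3.14, 3.14].

INTERFACE

Orientations are given as a unit quaternion [x, y, z, w].
In Python, from station import telemetry, read_camera, camera_params, job, find_in, cut_out gives the robot as it stands.
- The arm moves only by the shell command python3 -m inch 'ROWS'. ROWS is JSON, a list of rows, each an object with "linear": the shift along the tool's x, y, z in mm, a list of three; "turn": the turn, a rotation vector about the tool's x, y, z in rad, a list of three; "grip": the opening, from -1 (shut) to 1 (fully open). In form: [{"linear": [dx, dy, dz], "turn": [wx, wy, wz], "grip": grip}, ...]. A call has 1 to 20 rows; each row is the pose to reach, as a shift and turn from the pose commanded when the call began, along the tool's axes at that moment; what a row does not reach only later rows make up. A row lasts 1/10 s, in which the tool goes at most 50 mm and 8.59 degrees, less where a joint would pass 70% of its speed; a pose out of reach is approached as far as the arm can. A call with a gripper value outside its range is refused whole. The fingers move at their own pace and stop on an object; the grip force is fixed at half the most. Time passes only in rows, so rows that repeat a pose let the fingers close. It gives the time, the measured TCP pose, the force, the opening and the grip force at its end, in the units of the state.
- telemetry.sense(): the state, without advancing time (a new reading comes with each control period).
- read_camera(name): name is "scene" or "top" or "wrist"; returns the picture (384x512x3 uint8, blue, green, red); there is no depth.
- camera_params(name): a dict with "fx", "fy", "cx", "cy" (pixels), "camera_from_world" (4x4, takes a point from world to camera coordinates). Camera axes: x right, y up, looking along -z (the intrinsics and any distortion apply to the point x, -y, -z); pixel columns grow to the right and rows downward; lengths in mm; the calibration is good to about 2 mm. A picture is of the moment at which its call begins: read the wrist's pose just before it. camera_params takes no time and is no camera call; for the wrist camera it gives the pose at the moment of the call.
- job.sign_off(): hands the job in; it is judged then, once.
Trained networks look in the newest picture that a camera, given by its name, has taken for a name from the list of things; names that differ only in an ending like _2 or _b are one class to them, and where a whole thing is asked for, a point or a joint stands for the part that bears it (a point fixed in the world has none). Each returns a list of dicts, best first, with "conf" (0 to 1); they miss things now and then, are a little off and sometimes report something else, mostly with a low value. They report only what shows in the picture. A call takes as long as a camera call. They do not tell look-alikes from the thing itself.
- find_in(label, camera): "position" ([x, y, z] in mm, in the coordinates of the camera as it stood for that picture, good to about 4 mm: the middle of the surface that is visible of it).
- cut_out(label, camera): "mask" (384x512 bool, what is visible of it).
The state is a dict: "clock": time; "q": joint angles; "qvel": joint speeds; "joint_efforts": joint torques, N m; "tcp_pos": TCP position; "eef_rot": TCP orientation; "contact_force": force on the tool from outside, world axes, zero at the start; "wrist_torque": the same for the moment, N m; "gripper_width": finger opening in mm; "finger_force": force on a finger pad.
Only numpy, scipy, OpenCV 4.12 (cv2) and the standard library are available. Lean on these libraries where they do the work, as an engineer would, in place of code of your own. Each camera call takes 0.05 s, during which the arm holds its last target. There are 200 camera calls.

TASK

Two drawing boards lie on their faces on the valve repair bench. Swing the wire leg on the back of the wider board fully open, then stand that board up on its lower edge and its leg so that it leans back on the leg and stays up by itself. Leave the narrower board lying where it is.

Things in the scene. Friction and masses are not known exactly. Their poses are not given: they have to be found in the camera images.
- wide_board: Wider grey metal drawing board, about 500 g, 200 mm wide, 150 mm high, 10 mm thick, lying on its papered face. Origin: centre of that face; x to its top edge (lower edge x = -75 mm), y along its width, z out of its back (up as it lies). On its open leg it stands on the lower edge leaning back 22 degrees towards the leg: from lying, a turn of 112 degrees about the lower edge, top up and over.
- wide_handle (a point): Middle of the wide board's handle bar: round steel, 10 mm thick, 90 mm long along the board's y, at x = 117 mm, z = 12 mm in the board's frame, 42 mm beyond the top edge and parallel to it; the loop is open between bar and edge (37 mm free).
- wide_foot (a point): Middle of the foot bar of the wide board's leg: black rubber-sleeved round bar, 14 mm thick, 76 mm long along the board's y, joining two 6 mm rods 70 mm apart (open between), 107 mm from the leg's hinge pin. Folded, it lies near the lower edge with its centre 12 mm above the board's back.
- wide_leg (a joint): Angle of the wide board's leg: 0 folded along the back, 0.61 rad fully open at its stop. It turns about a pin along the board's y at x = 50 mm, z = 22 mm of the board; opening lifts the foot bar off the back. The hinge is stiff (0.08 N m, about 1 N at the foot bar) and stays where it is left.
- narrow_board: The other drawing board, alike but only 110 mm wide, with the same handle and leg, also lying on its face. Origin at the centre of its face, x to its top edge, z out of its back.
Not all that is in view belongs to the job. What is shaped like the narrow_board but purple or red is not meant.

How it is judged:
By the outcome, as a careful person would: the job done as asked, in the order asked, and still so for the second after the job is handed in, with the robot touching nothing.
It also fails if it takes over 48 s, if anything falls off the work surface, if the arm or the gripper's body presses on something with over 40 N, if the wrist force passes 120 N, or if a joint passes its speed limit or range.

## Working session

There is one attempt and no reset: what is moved stays moved. The work goes in short steps, Python scripts to look and compute and a shell command to move; the robot and the scene stay as the last step left them, time stands still between calls to the robot, and variables do not carry over. Pictures are saved under pics/ and viewed, at most 10 in all, crops included, and the job is handed in when it is done.

```bash
mkdir -p pics; ls
cat > h.py <<'E'
import numpy as np, cv2
from scipy.spatial.transform import Rotation as R
from station import telemetry, read_camera, camera_params, job, find_in, cut_out
def toworld(p,cp):
    T=np.linalg.inv(np.array(cp["camera_from_world"])); return (T@np.r_[p,1])[:3]
def ray(u,v,z,cp):
    T=np.linalg.inv(np.array(cp["camera_from_world"]))
    d=T[:3,:3]@np.array([(u-cp["cx"])/cp["fx"],-(v-cp["cy"])/cp["fy"],-1]); o=T[:3,3]
    return o+d*(z-o[2])/d[2]
def proj(p,cp):
    c=np.array(cp["camera_from_world"])@np.r_[p,1]
    return np.array([cp["cx"]+cp["fx"]*c[0]/-c[2],cp["cy"]+cp["fy"]*-c[1]/-c[2]])
E
python3 - <<'E'
from h import *
ims=[]
for c in("scene","top"):
    im=read_camera(c);cv2.imwrite(f"pics/{c}0.png",im);cp=camera_params(c);print(c,{k:v for k,v in cp.items() if k!="camera_from_world"})
    for l in("wide_board","wide_handle","wide_foot","narrow_board"):
        for d in find_in(l,c)[:3]: print(l,round(d["conf"],2),toworld(d["position"],cp).round(0),proj(toworld(d["position"],cp),cp).round(0))
s=telemetry.sense();print({k:np.round(v,3) for k,v in s.items()});print(R.from_quat(s["eef_rot"]).as_matrix().round(3))
E
```

```text
pics
scene {'fx': 436.53185454988284, 'fy': 436.53185454988284, 'cx': 253.7283332470818, 'cy': 193.80411040528182}
wide_board 0.62 [496. 256.   8.] [331. 172.]
wide_handle 0.57 [495. 259.   4.] [331. 172.]
wide_foot 0.7 [475. 236.  26.] [322. 167.]
narrow_board 0.96 [ 255. -274.   12.] [128. 222.]
narrow_board 0.72 [ 632. -376.   10.] [183. 350.]
narrow_board 0.71 [ 476. -178.    7.] [210. 253.]
top {'fx': 494.4061222542562, 'fy': 494.4061222542562, 'cx': 257.9457645296617, 'cy': 197.19434092600252}
wide_board 0.55 [479. 271.   9.] [160. 192.]
wide_handle 0.79 [483. 271.  11.] [159. 191.]
wide_foot 0.77 [472. 236.  26.] [171. 193.]
narrow_board 0.71 [ 249. -267.   10.] [360. 272.]
narrow_board 0.61 [ 471. -177.   12.] [323. 191.]
narrow_board 0.6 [ 630. -381.   10.] [393. 133.]
{'clock': np.float64(0.5), 'q': array([1.173, 0.313, 0.047, 1.304, 0.   , 1.431]), 'qvel': array([-0.001, -0.001,  0.001,  0.   ,  0.001,  0.001]), 'joint_efforts': array([-1.3800e-01, -4.2497e+01,  2.6486e+01, -5.9200e-01, -2.7000e-02,
        8.0000e-03]), 'tcp_pos': array([146.661, 556.192, 202.208]), 'eef_rot': array([0.129, 0.992, 0.   , 0.   ]), 'contact_force': array([-0.381, -0.88 ,  4.343]), 'wrist_torque': array([-0.119,  0.005, -0.012]), 'finger_force': np.float64(4.952), 'gripper_width': np.float64(85.337)}
[[-0.967  0.255  0.   ]
 [ 0.255  0.967  0.001]
 [-0.     0.001 -1.   ]]
```

View pics/top0.png

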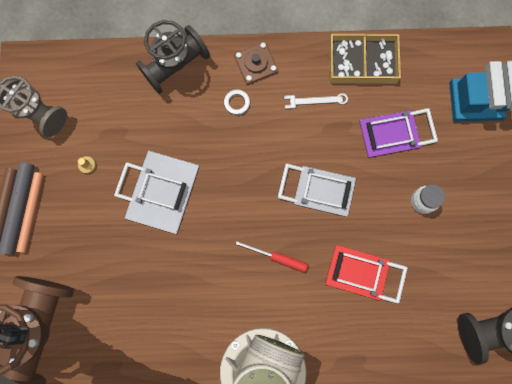

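View pics/scene0.png

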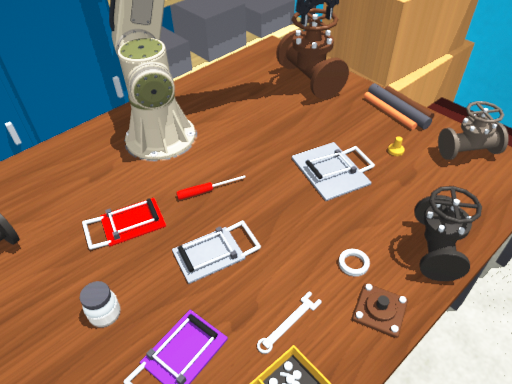

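Candidates in the top picture are grey (160,192), grey (323,191), purple (393,133) and red (360,272). The one at (160,192) fits `wide_board`: it is grey and visibly wider (about 68 px against about 38 px). The grey one at (323,191) is `narrow_board`. I'll confirm this in one crop and fit the pose.

Run:
```python
from h import *
im=read_camera("top");cp=camera_params("top")
cv2.imwrite("pics/crop1.png",cv2.resize(im[135:250,100:260],None,fx=5,fy=5,interpolation=cv2.INTER_CUBIC))
for l in("wide_board","wide_handle","wide_foot"):
    for d in cut_out(l,"top")[:2]:
        m=d["mask"].astype(np.uint8); c=max(cv2.findContours(m,0,1)[0],key=cv2.contourArea)
        print(l,round(d["conf"],2),m.sum(),cv2.minAreaRect(c),np.argwhere(m).mean(0)[::-1])
# model corners for guess
```

```text
wide_board 0.72 4108 ((153.0, 189.00003051757812), (71.46747589111328, 73.3648452758789), 18.434947967529297) [159.23028238 191.49099318]
wide_handle 0.66 4087 ((153.19882202148438, 189.50363159179688), (71.39370727539062, 72.38423156738281), 17.744672775268555) [159.41644238 191.42035723]
wide_foot 0.54 159 ((178.93508911132812, 195.99916076660156), (5.872305870056152, 26.569107055664062), 19.179006576538086) [173.64779874 194.10062893]
```

View pics/crop1.png

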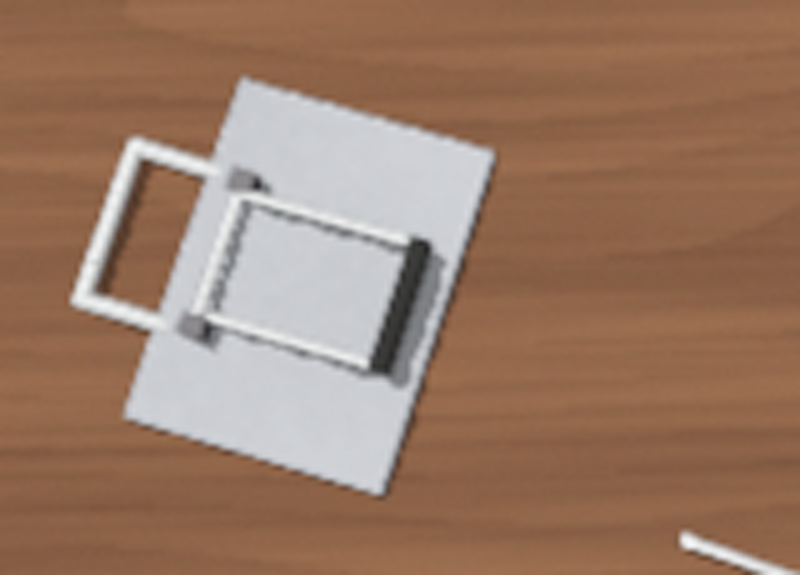

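The crop confirms it: the wide grey board has its corners at crop (243,76), (496,150), (384,495) and (124,417), its handle on the left and its black foot bar at (402,306). Next I'll fit the pose.

Run:
```python
from h import *
from scipy.optimize import least_squares
cp=camera_params("top")
px=np.array([(243,76),(496,150),(384,495),(124,417),(136,145),(80,298),(402,306)])/5+[99.6,134.6]
B=np.array([(75,-100,10),(-75,-100,10),(-75,100,10),(75,100,10),(117,-45,12),(117,45,12),(-57,0,29)],float)
def W(p,b): return R.from_euler('z',p[2]).apply(b)+[p[0],p[1],0]
f=lambda p:np.ravel([proj(q,cp) for q in W(p,B)]-px)
s=least_squares(f,[476,268,1.3]);p=s.x;print(p,f(p).round(1))
np.save("pose.npy",p)
st=telemetry.sense();Rt=R.from_quat(st["eef_rot"])
for n,b in(("foot",(-57,0,22)),("handle",(117,0,12)),("hinge",(50,0,22))):
    w=W(p,np.array([b],float))[0];print(n,w,"tool",Rt.inv().apply(w-st["tcp_pos"]))
print("yaw err",p[2]-np.arctan2(.967,.255))
```

```text
[482.6923576  264.72964092   1.25439006] [-0.4  0.  -0.   0.1 -0.3 -0.1 -0.3 -0.2  0.2  0.2  0.6  0.2  0.2 -0.2]
foot [464.95662293 210.55913496  22.        ] tool [-395.87314908 -253.22924958  180.02337735]
handle [519.09728665 375.9217321   12.        ] tool [-406.07070502  -79.53673416  190.16832395]
hinge [498.25001959 312.2476286   22.        ] tool [-402.14460994 -146.41323564  180.11251331]
yaw err -0.05857359631172643
```

```bash
python3 -m inch '[{"linear":[-5,0,-50],"turn":[0,0,0],"grip":1},{"linear":[-50,-20,-60],"turn":[0,0,0.02],"grip":1},{"linear":[-90,-45,-50],"turn":[0,0,0.05],"grip":1},{"linear":[-130,-72,-40],"turn":[0,0,0.06],"grip":1},{"linear":[-170,-100,-20],"turn":[0,0,0.06],"grip":1},{"linear":[-210,-125,0],"turn":[0,0,0.06],"grip":1},{"linear":[-250,-150,10],"turn":[0,0,0.06],"grip":1},{"linear":[-290,-180,20],"turn":[0,0,0.06],"grip":1},{"linear":[-330,-205,30],"turn":[0,0,0.06],"grip":1},{"linear":[-365,-230,40],"turn":[0,0,0.06],"grip":1},{"linear":[-396,-253,50],"turn":[0,0,0.06],"grip":1},{"linear":[-396,-253,50],"turn":[0,0,0.06],"grip":1},{"linear":[-396,-253,50],"turn":[0,0,0.06],"grip":1},{"linear":[-396,-253,50],"turn":[0,0,0.06],"grip":1}]'
python3 - <<'E'
from h import *
cp=camera_params("wrist");im=read_camera("wrist");cv2.imwrite("pics/w1.png",im)
p=np.load("pose.npy")
for b in [(75,-100,10),(-75,-100,10),(-75,100,10),(75,100,10),(117,-45,12),(117,45,12),(-57,0,29)]:
    w=R.from_euler('z',p[2]).apply(b)+[p[0],p[1],0];q=proj(w,cp);print(b,q.round(0))
    if abs(q).max()<600: cv2.circle(im,tuple(q.astype(int)),4,(0,0,255),-1)
cv2.imwrite("pics/w1.png",im)
s=telemetry.sense();print(s["q"].round(3),s["tcp_pos"])
E
```

```text
clock: 2.1
tcp_pos: [463.9, 210.9, 151.0]
eef_rot: [0.158, 0.987, -0.0, -0.001]
contact_force: [0.6, 0.7, -5.6]
gripper_width: 85.6
finger_force: 0.0
(75, -100, 10) [377. 254.]
(-75, -100, 10) [238. 254.]
(-75, 100, 10) [234.  55.]
(75, 100, 10) [402.  55.]
(117, -45, 12) [425. 207.]
(117, 45, 12) [439. 118.]
(-57, 0, 29) [254. 169.]
[ 0.269  0.21  -0.216  1.146  0.     0.586] [464.01877574 211.26785411 151.37211729]
```

View pics/w1.png

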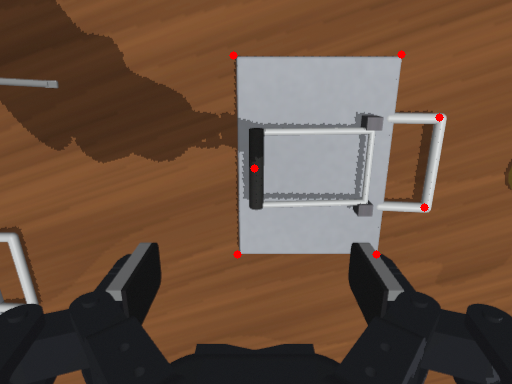

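The dots fall on the real corners and on the foot bar at (256,168), so the pose is good to about 1–2 mm. I'll descend and grip the foot bar.

```bash
python3 -m inch '[{"linear":[0,1,40],"turn":[0,0,0],"grip":1},{"linear":[0,1,80],"turn":[0,0,0],"grip":0.5},{"linear":[0,1,110],"turn":[0,0,0],"grip":0},{"linear":[0,1,128],"turn":[0,0,0],"grip":0},{"linear":[0,1,130],"turn":[0,0,0],"grip":0},{"linear":[0,1,130],"turn":[0,0,0],"grip":-0.4},{"linear":[0,1,130],"turn":[0,0,0],"grip":-1},{"linear":[0,1,130],"turn":[0,0,0],"grip":-1},{"linear":[0,1,130],"turn":[0,0,0],"grip":-1},{"linear":[0,1,130],"turn":[0,0,0],"grip":-1},{"linear":[0,1,130],"turn":[0,0,0],"grip":-1},{"linear":[0,1,130],"turn":[0,0,0],"grip":-1}]'
```

```text
clock: 3.35
tcp_pos: [465.4, 211.3, 21.8]
eef_rot: [0.158, 0.987, 0.0, 0.0]
contact_force: [-1.0, -0.0, -5.7]
gripper_width: -0.1
finger_force: 0.0
```

Run:
```python
from h import *
im=read_camera("wrist");cv2.imwrite("pics/w2.png",im)
s=telemetry.sense();print(s["tcp_pos"],s["gripper_width"],s["contact_force"])
```

```text
[465.389817   211.31382755  21.74437638] -0.06753923849866368 [-0.44410928  0.53689252 -5.87996098]
```

View pics/w2.png

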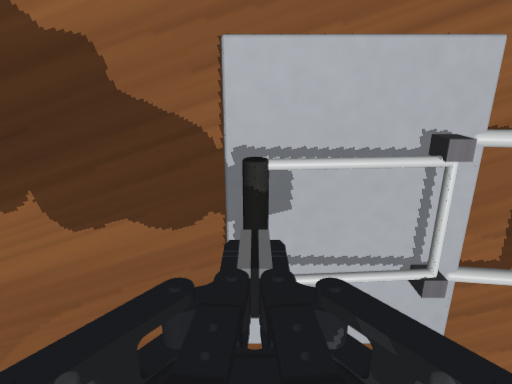

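Run:
```python
from h import *
cp=camera_params("wrist");s=telemetry.sense();Rt=R.from_quat(s["eef_rot"])
for o in [(0,0,8),(11,0,8),(-11,0,8),(11,0,-11),(-11,0,-11)]: print("tool",o,proj(Rt.apply(o)+s["tcp_pos"],cp).round(0))
p=np.load("pose.npy")
for z in(15,22,29):
  for y in(-38,38): print("bar",y,z,proj(R.from_euler('z',p[2]).apply((-57,y,z))+[p[0],p[1],0],cp).round(0))
for b in((-75,100,10),(75,100,10)):print(b,proj(R.from_euler('z',p[2]).apply(b)+[p[0],p[1],0],cp).round(0))
print(camera_params("wrist")["camera_from_world"])
```

```text
tool (0, 0, 8) [254. 215.]
tool (11, 0, 8) [254. 198.]
tool (-11, 0, 8) [254. 232.]
tool (11, 0, -11) [254. 210.]
tool (-11, 0, -11) [254. 247.]
bar -38 15 [252. 272.]
bar 38 15 [252. 152.]
bar -38 22 [252. 278.]
bar 38 22 [252. 155.]
bar -38 29 [252. 285.]
bar 38 29 [252. 158.]
(-75, 100, 10) [217.  31.]
(75, 100, 10) [509.  31.]
[[ 3.12560168e-01  9.49897963e-01  1.34403629e-05 -3.46572111e+02]
 [-9.06581385e-01  2.98311244e-01 -2.98530727e-01  3.44724433e+02]
 [-2.83577739e-01  9.32966295e-02  9.54400024e-01 -9.38362040e+01]
 [ 0.00000000e+00  0.00000000e+00  0.00000000e+00  1.00000000e+00]]
```

Run:
```python
from h import *
cp=camera_params("wrist");s=telemetry.sense();Rt=R.from_quat(s["eef_rot"]);print(cp["fx"],cp["cx"],cp["cy"])
for z in(8,-5,-15,-25,-35,-45): print(z,[proj(Rt.apply(o)+s["tcp_pos"],cp).round(0).tolist() for o in ((11,0,z),(-11,0,z),(11,42.5,z),(11,-42.5,z),(-11,-42.5,z))])
im=cv2.imread("pics/w2.png")[140:360,180:330]
cv2.imwrite("pics/w2c.png",cv2.resize(im,None,fx=2.6,fy=2.6,interpolation=cv2.INTER_CUBIC))
```

```text
324.6873852789555 254.34456592887537 184.23889308453732
8 [[254.0, 198.0], [254.0, 232.0], [326.0, 198.0], [181.0, 198.0], [183.0, 232.0]]
-5 [[254.0, 206.0], [254.0, 242.0], [331.0, 206.0], [176.0, 206.0], [179.0, 242.0]]
-15 [[254.0, 213.0], [254.0, 251.0], [336.0, 213.0], [171.0, 213.0], [174.0, 251.0]]
-25 [[254.0, 220.0], [254.0, 260.0], [341.0, 220.0], [166.0, 220.0], [170.0, 260.0]]
-35 [[254.0, 229.0], [254.0, 271.0], [346.0, 229.0], [161.0, 229.0], [165.0, 271.0]]
-45 [[253.0, 239.0], [253.0, 284.0], [353.0, 239.0], [154.0, 239.0], [159.0, 284.0]]
```

View pics/w2c.png

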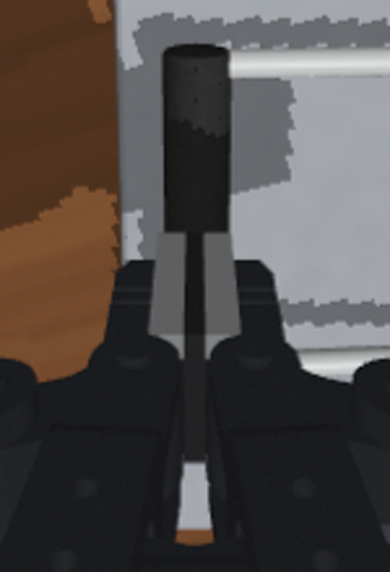

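The crop shows the shut pads ending at about row 230, above the black bar. By projection the tips sit about 34 mm behind the reported TCP, not 8 mm ahead of it. I'll go lower in guarded steps.

```bash
python3 -m inch '[{"linear":[0,0,0],"turn":[0,0,0],"grip":0},{"linear":[0,0,0],"turn":[0,0,0],"grip":0},{"linear":[0,0,0],"turn":[0,0,0],"grip":0},{"linear":[0,0,0],"turn":[0,0,0],"grip":0},{"linear":[0,0,8],"turn":[0,0,0],"grip":0},{"linear":[0,0,15],"turn":[0,0,0],"grip":0},{"linear":[0,0,15],"turn":[0,0,0],"grip":-1},{"linear":[0,0,15],"turn":[0,0,0],"grip":-1},{"linear":[0,0,15],"turn":[0,0,0],"grip":-1},{"linear":[0,0,15],"turn":[0,0,0],"grip":-1},{"linear":[0,0,15],"turn":[0,0,0],"grip":-1}]'
```

```text
clock: 4.5
tcp_pos: [465.6, 211.4, 6.9]
eef_rot: [0.158, 0.987, 0.0, 0.0]
contact_force: [1.0, 0.9, -5.9]
gripper_width: 0.1
finger_force: 0.0
```

```bash
python3 -m inch '[{"linear":[0,0,0],"turn":[0,0,0],"grip":0},{"linear":[0,0,0],"turn":[0,0,0],"grip":0},{"linear":[0,0,0],"turn":[0,0,0],"grip":0},{"linear":[0,0,0],"turn":[0,0,0],"grip":0},{"linear":[0,0,10],"turn":[0,0,0],"grip":0},{"linear":[0,0,20],"turn":[0,0,0],"grip":0},{"linear":[0,0,26],"turn":[0,0,0],"grip":0},{"linear":[0,0,26],"turn":[0,0,0],"grip":-1},{"linear":[0,0,26],"turn":[0,0,0],"grip":-1},{"linear":[0,0,26],"turn":[0,0,0],"grip":-1},{"linear":[0,0,26],"turn":[0,0,0],"grip":-1},{"linear":[0,0,26],"turn":[0,0,0],"grip":-1}]'
```

```text
clock: 5.7
tcp_pos: [465.7, 211.5, -19.1]
eef_rot: [0.158, 0.987, 0.0, 0.0]
contact_force: [1.0, 1.6, -3.3]
gripper_width: 11.7
finger_force: 59.1
```

```bash
python3 -m inch '[{"linear":[0,-2.3,-6.5],"turn":[0.06,0,0],"grip":-1},{"linear":[0,-4.1,-13.1],"turn":[0.12,0,0],"grip":-1},{"linear":[0,-5.6,-19.8],"turn":[0.18,0,0],"grip":-1},{"linear":[0,-6.7,-26.6],"turn":[0.24,0,0],"grip":-1},{"linear":[0,-7.3,-33.5],"turn":[0.3,0,0],"grip":-1},{"linear":[0,-7.6,-40.3],"turn":[0.36,0,0],"grip":-1},{"linear":[0,-7.4,-47.2],"turn":[0.42,0,0],"grip":-1},{"linear":[0,-6.8,-54],"turn":[0.48,0,0],"grip":-1},{"linear":[0,-5.9,-60.8],"turn":[0.54,0,0],"grip":-1},{"linear":[0,-4.5,-67.6],"turn":[0.6,0,0],"grip":-1},{"linear":[0,-3.6,-70.9],"turn":[0.63,0,0],"grip":-1},{"linear":[0,-3.6,-70.9],"turn":[0.63,0,0],"grip":-1},{"linear":[0,-3.6,-70.9],"turn":[0.63,0,0],"grip":-1}]'
python3 - <<'E'
from h import *
s=telemetry.sense();print(s["tcp_pos"],s["contact_force"],R.from_quat(s["eef_rot"]).as_matrix().round(3),s["gripper_width"],s["wrist_torque"])
im=read_camera("scene");cv2.imwrite("pics/s2.png",cv2.resize(im[60:260,220:440],None,fx=3,fy=3,interpolation=cv2.INTER_CUBIC))
E
```

```text
clock: 7.0
tcp_pos: [463.7, 207.9, 50.8]
eef_rot: [0.15, 0.939, -0.306, -0.05]
contact_force: [-0.7, 0.0, -6.9]
gripper_width: 12.2
finger_force: 59.2
[463.71261199 207.92703117  50.77066297] [-6.51174583e-01  3.46964835e-03 -6.88098611e+00] [[-0.95   0.252 -0.185]
 [ 0.313  0.768 -0.559]
 [ 0.001 -0.589 -0.808]] 12.160745370716615 [ 1.0470557  -0.25328059 -0.06731093]
```

View pics/s2.png

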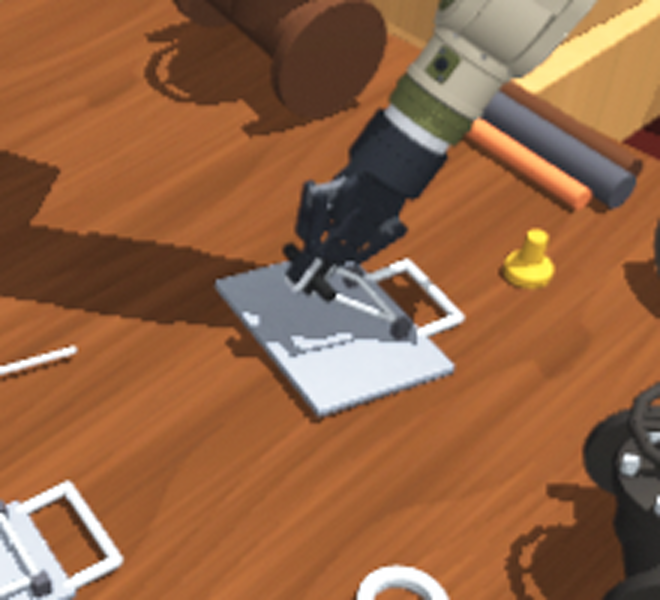

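```bash
python3 -m inch '[{"linear":[0,-1.2,-3.2],"turn":[0.03,0,0],"grip":-1},{"linear":[0,-1.9,-5.4],"turn":[0.05,0,0],"grip":-1},{"linear":[0,-1.9,-5.4],"turn":[0.05,0,0],"grip":-1},{"linear":[0,-1.9,-5.4],"turn":[0.05,0,0],"grip":-1}]'
python3 -m inch '[{"linear":[0,1,3],"turn":[-0.03,0,0],"grip":-1},{"linear":[0,1.5,4],"turn":[-0.04,0,0],"grip":-1},{"linear":[0,1.5,4],"turn":[-0.04,0,0],"grip":-1}]'
```

```text
clock: 7.45
tcp_pos: [464.6, 209.3, 57.2]
eef_rot: [0.149, 0.931, -0.329, -0.053]
contact_force: [-0.7, -1.0, -6.3]
gripper_width: 12.2
finger_force: 59.4
clock: 7.75
tcp_pos: [464.4, 208.2, 53.1]
eef_rot: [0.151, 0.937, -0.31, -0.05]
contact_force: [0.3, 0.5, -8.3]
gripper_width: 12.0
finger_force: 59.4
```

```bash
python3 -m inch '[{"linear":[0,0,0],"turn":[0,0,0],"grip":-0.3},{"linear":[0,0,0],"turn":[0,0,0],"grip":-0.3},{"linear":[0,0,0],"turn":[0,0,0],"grip":-0.3},{"linear":[0,0,-10],"turn":[0,0,0],"grip":-0.3},{"linear":[0,0,-25],"turn":[0,0,0],"grip":-0.3},{"linear":[0,0,-50],"turn":[0,0,0],"grip":0},{"linear":[0,0,-80],"turn":[-0.1,0,0],"grip":0},{"linear":[0,0,-100],"turn":[-0.2,0,0],"grip":0},{"linear":[0,0,-110],"turn":[-0.35,0,0],"grip":0},{"linear":[0,0,-110],"turn":[-0.5,0,0],"grip":0},{"linear":[0,0,-110],"turn":[-0.64,0,0],"grip":0},{"linear":[0,0,-110],"turn":[-0.64,0,0],"grip":0}]'
python3 - <<'E'
from h import *
s=telemetry.sense();Rt=R.from_quat(s["eef_rot"]);p=np.load("pose.npy")
w=R.from_euler('z',p[2]).apply((117,0,12))+[p[0],p[1],0]
print(s["tcp_pos"],Rt.as_matrix().round(3),"handle in tool",Rt.inv().apply(w-s["tcp_pos"]).round(1))
cp=camera_params("wrist");im=read_camera("wrist")
for a in(0,.5,.61):
  for y in(-38,38):
    q=proj(R.from_euler('z',p[2]).apply((50-107*np.cos(a),y,22+107*np.sin(a)))+[p[0],p[1],0],cp);print(a,y,q.round(0))
    if abs(q).max()<600:cv2.circle(im,tuple(q.astype(int)),3,(0,0,255) if a==.61 else (0,255,0),-1)
for b in [(75,-100,10),(-75,-100,10),(-75,100,10),(75,100,10),(117,-45,12),(117,45,12)]:
    q=proj(R.from_euler('z',p[2]).apply(b)+[p[0],p[1],0],cp);cv2.circle(im,tuple(q.astype(int)),3,(255,0,0),-1)
cv2.imwrite("pics/w3.png",im)
E
```

```text
clock: 8.95
tcp_pos: [481.8, 267.6, 142.3]
eef_rot: [0.16, 0.987, 0.001, -0.0]
contact_force: [-0.0, -0.0, -5.4]
gripper_width: 42.8
finger_force: 0.0
[481.84983978 267.62537084 142.2659791 ] [[-0.949  0.315 -0.   ]
 [ 0.315  0.949  0.001]
 [ 0.001  0.001 -1.   ]] handle in tool [ -1.3 114.4 130.4]
0 -38 [192. 208.]
0 38 [187. 129.]
0.5 -38 [197. 231.]
0.5 38 [191. 138.]
0.61 -38 [203. 237.]
0.61 38 [197. 140.]
```

View pics/w3.png

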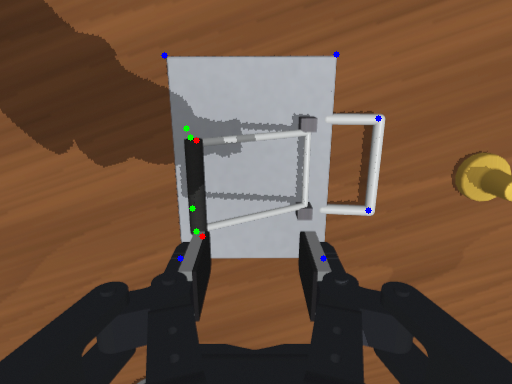

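The leg is open: the black bar's ends match the red 0.61 rad marks at (197,140) and (203,237). The handle bar at (374,165) sits on the prediction. Next is the handle.

```bash
python3 -m inch '[{"linear":[-1,45,0],"turn":[0,0,0],"grip":-0.2},{"linear":[-1,90,10],"turn":[0,0,0],"grip":-0.2},{"linear":[-1,114,40],"turn":[0,0,0],"grip":-0.2},{"linear":[-1,114,80],"turn":[0,0,0],"grip":-0.2},{"linear":[-1,114,120],"turn":[0,0,0],"grip":-0.2},{"linear":[-1,114,145],"turn":[0,0,0],"grip":-0.2},{"linear":[-1,114,158],"turn":[0,0,0],"grip":-0.2},{"linear":[-1,114,164],"turn":[0,0,0],"grip":-0.2},{"linear":[-1,114,164],"turn":[0,0,0],"grip":-0.2},{"linear":[-1,114,164],"turn":[0,0,0],"grip":-1},{"linear":[-1,114,164],"turn":[0,0,0],"grip":-1},{"linear":[-1,114,164],"turn":[0,0,0],"grip":-1},{"linear":[-1,114,164],"turn":[0,0,0],"grip":-1}]'
```

```text
clock: 10.3
tcp_pos: [522.6, 378.9, -20.8]
eef_rot: [0.158, 0.987, 0.001, 0.001]
contact_force: [0.4, -1.8, 2.0]
gripper_width: 7.4
finger_force: 59.3
```

```bash
python3 -m inch '[{"linear":[0,0,0],"turn":[0,0,0],"grip":-0.4},{"linear":[0,0,0],"turn":[0,0,0],"grip":-0.4},{"linear":[0,0,0],"turn":[0,0,0],"grip":-0.4},{"linear":[0,0,4],"turn":[0,0,0],"grip":-0.4},{"linear":[0,0,7],"turn":[0,0,0],"grip":-0.4},{"linear":[0,0,7],"turn":[0,0,0],"grip":-0.7},{"linear":[0,0,7],"turn":[0,0,0],"grip":-0.7}]'
python3 -m inch '[{"linear":[0,0,0],"turn":[0,0,0],"grip":-1},{"linear":[0,0,0],"turn":[0,0,0],"grip":-1},{"linear":[0,0,0],"turn":[0,0,0],"grip":-1},{"linear":[0,0,0],"turn":[0,0,0],"grip":-1}]'
python3 - <<'E'
from h import *
s=telemetry.sense();print({k:np.round(v,2) for k,v in s.items()})
print(R.from_quat(s["eef_rot"]).as_matrix().round(3))
E
```

```text
clock: 11.0
tcp_pos: [521.9, 378.8, -29.2]
eef_rot: [0.158, 0.987, 0.0, 0.0]
contact_force: [-0.9, -1.3, 0.4]
gripper_width: 12.9
finger_force: 3.1
clock: 11.4
tcp_pos: [522.0, 378.9, -29.1]
eef_rot: [0.158, 0.987, 0.0, 0.001]
contact_force: [-0.3, -1.1, 4.9]
gripper_width: 7.4
finger_force: 59.9
{'clock': np.float64(11.4), 'q': array([ 0.5 ,  0.59, -0.11,  0.87,  0.  ,  0.82]), 'qvel': array([-0.,  0., -0.,  0., -0., -0.]), 'joint_efforts': array([ 1.200e-01, -5.194e+01,  2.239e+01, -4.300e-01,  1.000e-01,
        1.000e-02]), 'tcp_pos': array([521.96, 378.93, -29.08]), 'eef_rot': array([0.16, 0.99, 0.  , 0.  ]), 'contact_force': array([-0.29, -1.06,  4.92]), 'wrist_torque': array([0.03, 0.  , 0.04]), 'finger_force': np.float64(59.86), 'gripper_width': np.float64(7.39)}
[[-0.95   0.313  0.001]
 [ 0.313  0.95   0.001]
 [-0.001  0.001 -1.   ]]
```

The bar is gripped (59.9 N, 7.4 mm). I'll turn the board up about its lower edge in stages, watching for joint limits.

```bash
python3 -m inch '[{"linear":[0,1.7,-15.4],"turn":[-0.08,0,0],"grip":-1},{"linear":[0,2.2,-31],"turn":[-0.16,0,0],"grip":-1},{"linear":[0,1.4,-46.5],"turn":[-0.24,0,0],"grip":-1},{"linear":[0,-0.6,-61.9],"turn":[-0.32,0,0],"grip":-1},{"linear":[0,-3.9,-77.1],"turn":[-0.4,0,0],"grip":-1},{"linear":[0,-8.3,-91.9],"turn":[-0.48,0,0],"grip":-1},{"linear":[0,-13.9,-106.4],"turn":[-0.56,0,0],"grip":-1},{"linear":[0,-20.7,-120.4],"turn":[-0.64,0,0],"grip":-1},{"linear":[0,-28.5,-133.8],"turn":[-0.72,0,0],"grip":-1},{"linear":[0,-37.4,-146.5],"turn":[-0.8,0,0],"grip":-1},{"linear":[0,-37.4,-146.5],"turn":[-0.8,0,0],"grip":-1}]'
python3 - <<'E'
from h import *
s=telemetry.sense();print(s["q"].round(3),s["tcp_pos"].round(1),s["contact_force"].round(1),s["wrist_torque"].round(2))
print(R.from_quat(s["eef_rot"]).as_matrix().round(3))
im=read_camera("scene");cv2.imwrite("pics/s3.png",im)
E
```

```text
clock: 12.5
tcp_pos: [508.7, 341.8, 115.9]
eef_rot: [0.147, 0.909, 0.385, 0.061]
contact_force: [-0.8, 2.1, -4.8]
gripper_width: 7.6
finger_force: 59.3
[ 0.084  0.15  -0.697  0.34   0.722  0.551] [508.7 341.8 115.9] [-0.8  2.1 -4.8] [-0.21  0.09  0.16]
[[-0.949  0.221  0.224]
 [ 0.315  0.66   0.682]
 [ 0.002  0.718 -0.696]]
```

View pics/s3.png

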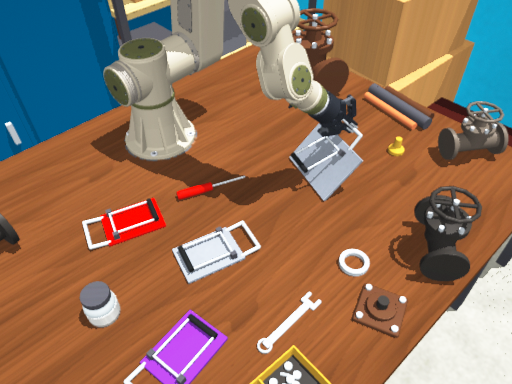

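The board is tipped about 45° on its lower edge at (325,175), with the handle held. I'll check reach for the rest with a quick kinematic fit from the logged poses.

```bash
cat > k.py <<'E'
from h import *
from scipy.optimize import least_squares
Q=np.array([[1.173,.313,.0465,1.304,0,1.431],[.269,.21,-.216,1.146,0,.586],[.5,.59,-.11,.87,0,.82],[.084,.15,-.697,.34,.722,.551]])
P=np.array([[146.66,556.2,202.2],[464,211.3,151.4],[522,378.9,-29.1],[508.7,341.8,115.9]])
def fk(q,k):
    a,b,c,h,lat,L,w=k;p=q[1]-q[2];t=p+q[3]
    r=a*np.sin(q[1])+b*np.cos(q[1])+c*np.cos(p); z=h+a*np.cos(q[1])-b*np.sin(q[1])-c*np.sin(p)
    Rw=R.from_euler('z',q[0])*R.from_euler('y',t); z5=R.from_euler('z',q[4])
    pos=R.from_euler('z',q[0]).apply([r,lat,z])+Rw.apply([w,0,0])+(Rw*z5).apply([L,0,0])
    return pos,(Rw*z5).apply([1,0,0])
s=least_squares(lambda k:np.r_[np.ravel([fk(q,k)[0]-p for q,p in zip(Q,P)]),(k-[300,0,300,200,80,200,100])*1e-3],[300,0,300,200,80,200,100])
k=s.x
if __name__=="__main__":
    print(k.round(0),s.fun.round(1))
    p=np.load("pose.npy");xb=np.array([np.cos(p[2]),np.sin(p[2]),0]);E=p[0]*np.array([1,0,0])+p[1]*np.array([0,1,0])-73*xb;Z=np.array([0,0,1])
    q=Q[3][:5]
    lo=[-2.76,-.86,-1.03,-2.2,-1.47];hi=[2.76,1.69,1.26,2.34,1.5]
    for th,tt in [(.8,.8),(1,1),(1.2,1.2),(1.4,1.4),(1.57,1.57),(1.75,1.75),(1.95,1.95),(1.75,1.57),(1.95,1.57),(1.95,1.75)]:
        d=np.sin(tt)*xb-np.cos(tt)*Z
        bar=E+192*(np.cos(th)*xb+np.sin(th)*Z)+12*(-np.sin(th)*xb+np.cos(th)*Z)
        tgt=bar+41*d
        def f(q):
            a,b=fk(q,k);return np.r_[a-tgt,(b-d)*200]
        r=least_squares(f,q,bounds=(lo,hi));q0=r.x
        if th==tt:q=q0
        print(th,tt,q0.round(2),"err",np.abs(r.fun).max().round(1),"wristz",(tgt-k[5]*d)[2].round(0))
E
python3 k.py
```

```text
[575. -31. 448. 335.  81. 326. 245.] [ 2.9  9.7  0.7 -6.9 -0.9 -3.4 -2.1 -2.2 -0.1 -0.5 -1.1  2.9  0.3 -0.
  0.1  0.1  0.   0.1  0.1]
0.8 0.8 [ 0.09  0.15 -0.7   0.34  0.72] err 0.0 wristz 345.0
1 1 [-0.06  0.15 -0.78  0.27  0.95] err 0.0 wristz 322.0
1.2 1.2 [-0.21  0.21 -0.81  0.29  1.19] err 0.0 wristz 287.0
1.4 1.4 [-0.35  0.42 -0.65  0.69  1.4 ] err 0.0 wristz 240.0
1.57 1.57 [-0.45  1.09 -0.21  1.83  1.44] err 0.0 wristz 192.0
1.75 1.75 [-0.53  1.47 -0.14  2.25  1.29] err 0.0 wristz 136.0
1.95 1.95 [-0.6   1.63 -0.07  2.34  1.13] err 6.6 wristz 68.0
1.75 1.57 [-0.54  1.1  -0.21  1.82  1.35] err 0.0 wristz 187.0
1.95 1.57 [-0.64  1.13 -0.2   1.81  1.25] err 0.0 wristz 174.0
1.95 1.75 [-0.62  1.43 -0.11  2.14  1.22] err 0.0 wristz 123.0
```

```bash
cat > opt.py <<'E'
from k import *
p=np.load("pose.npy");Z=np.array([0,0,1]);E0=np.r_[p[:2],0]-73*np.array([np.cos(p[2]),np.sin(p[2]),0])
lo=[-2.76,-.86,-1.03,-2.2,-1.47];hi=[2.76,1.69,1.26,2.34,1.5]
for yaw in(0,-.3,-.6,-.9):
  for dE in((0,0,0),(0,80,0),(-60,60,0),(60,60,0),(60,0,0)):
    xb=np.array([np.cos(p[2]+yaw),np.sin(p[2]+yaw),0]);E=E0+dE;q=Q[3][:5];out=[]
    for th,tt in [(.8,.8),(1,1),(1.2,1.2),(1.4,1.4),(1.57,1.57),(1.75,1.75),(1.95,1.75)]:
        d=np.sin(tt)*xb-np.cos(tt)*Z
        bar=E+192*(np.cos(th)*xb+np.sin(th)*Z)+12*(-np.sin(th)*xb+np.cos(th)*Z);tgt=bar+41*d
        def f(q):
            a,b=fk(q,k);return np.r_[a-tgt,(b-d)*200]
        r=least_squares(f,q,bounds=(lo,hi));q=r.x;out.append((th,np.abs(r.fun).max().round(0),q.round(2).tolist()))
    print(yaw,dE,"maxerr",max(o[1] for o in out),"maxj5",max(o[2][4] for o in out),*[o[2] for o in out[::2]])
E
python3 opt.py
```

```text
0 (0, 0, 0) maxerr 0.0 maxj5 1.44 [0.09, 0.15, -0.7, 0.34, 0.72] [-0.21, 0.21, -0.81, 0.29, 1.19] [-0.45, 1.09, -0.21, 1.83, 1.44] [-0.62, 1.43, -0.11, 2.14, 1.22]
0 (0, 80, 0) maxerr 49.0 maxj5 1.5 [0.26, 0.18, -0.71, 0.17, 0.65] [-0.01, 0.22, -1.01, -0.33, 1.09] [-0.25, 0.41, -1.03, -0.34, 1.5] [-0.43, 1.58, -0.2, 2.34, 1.36]
0 (-60, 60, 0) maxerr 5.0 maxj5 1.5 [0.25, 0.08, -0.83, 0.16, 0.65] [-0.07, 0.11, -1.03, -0.07, 1.13] [-0.36, 1.07, -0.37, 1.69, 1.5] [-0.58, 1.47, -0.28, 2.01, 1.26]
0 (60, 60, 0) maxerr 48.0 maxj5 1.5 [0.19, 0.25, -0.59, 0.26, 0.68] [-0.05, 0.28, -0.86, -0.16, 1.12] [-0.26, 0.54, -1.03, -0.69, 1.5] [-0.4, 0.45, -1.03, -0.38, 1.5]
0 (60, 0, 0) maxerr 11.0 maxj5 1.5 [0.08, 0.24, -0.58, 0.37, 0.72] [-0.18, 0.28, -0.72, 0.24, 1.18] [-0.39, 1.13, -0.06, 1.94, 1.5] [-0.54, 1.47, 0.02, 2.34, 1.29]
-0.3 (0, 0, 0) maxerr 50.0 maxj5 1.5 [0.12, 0.1, -0.85, 0.02, 0.56] [-0.19, 0.1, -1.03, -0.19, 1.03] [-0.49, 0.33, -1.03, -0.04, 1.5] [-0.69, 1.69, -0.37, 2.21, 1.38]
-0.3 (0, 80, 0) maxerr 50.0 maxj5 1.5 [0.29, 0.15, -0.84, -0.1, 0.46] [0.04, 0.12, -1.03, -0.34, 0.87] [-
[... 1577 characters left out ...]

-0.9 (0, 80, 0) maxerr 127.0 maxj5 -0.03 [0.39, 0.16, -0.91, -0.3, -0.03] [0.46, -0.02, -1.03, -0.35, -0.14] [0.79, -0.04, -1.03, -0.29, -0.7] [1.18, 0.38, -1.03, -0.4, -1.41]
-0.9 (-60, 60, 0) maxerr 120.0 maxj5 -0.04 [0.4, 0.06, -1.02, -0.31, -0.04] [0.51, -0.19, -1.03, -0.11, -0.2] [1.03, 0.01, -1.03, -0.18, -1.03] [1.36, 0.32, -1.03, -0.04, -1.47]
-0.9 (60, 60, 0) maxerr 129.0 maxj5 0.04 [0.31, 0.22, -0.83, -0.28, 0.03] [0.32, 0.09, -1.03, -0.51, 0.01] [0.41, -0.14, -1.03, -0.27, -0.15] [0.95, 0.27, -1.03, -0.49, -1.16]
-0.9 (60, 0, 0) maxerr 88.0 maxj5 1.5 [0.19, 0.18, -0.87, -0.28, 0.12] [0.13, 0.01, -1.03, -0.39, 0.21] [-0.3, -0.07, -1.03, -0.13, 0.93] [-0.83, 0.36, -1.03, 0.41, 1.5]
```

```bash
python3 -m inch '[{"linear":[0,1.7,-15.4],"turn":[-0.08,0,0],"grip":-1},{"linear":[0,2.2,-31],"turn":[-0.16,0,0],"grip":-1},{"linear":[0,1.4,-46.5],"turn":[-0.24,0,0],"grip":-1},{"linear":[0,-0.6,-61.9],"turn":[-0.32,0,0],"grip":-1},{"linear":[0,-3.9,-77.1],"turn":[-0.4,0,0],"grip":-1},{"linear":[0,-3.9,-77.1],"turn":[-0.4,0,0],"grip":-1}]'
cat > st.py <<'E'
from h import *
s=telemetry.sense();M=R.from_quat(s["eef_rot"]).as_matrix();t=np.array(s["tcp_pos"])
print("q",s["q"].round(3).tolist(),"tcp",t.round(1),"F",s["contact_force"].round(1),"T",s["wrist_torque"].round(2),"w",round(float(s["gripper_width"]),1))
print("toolz",M[:,2].round(3),"tilt",np.arctan2(M[2,1],M[1,1]/.95).round(3),"bar",(t-41*M[:,2]).round(1))
E
python3 st.py
```

```text
clock: 13.15
tcp_pos: [491.9, 287.9, 168.1]
eef_rot: [0.131, 0.814, 0.559, 0.088]
contact_force: [-2.0, 5.0, 4.0]
gripper_width: 7.6
finger_force: 60.1
q [-0.215, 0.178, -0.847, 0.287, 1.191, 0.281] tcp [491.9 287.9 168.1] F [-2.  5.  4.] T [ 1.35 -0.22  0.79] w 7.6
toolz [ 0.291  0.887 -0.359] tilt 1.205 bar [480.  251.5 182.8]
```

```bash
sed -i 's/\[.084,.15,-.697,.34,.722,.551\]\]/[.084,.15,-.697,.34,.722,.551],[-.215,.178,-.847,.287,1.191,.281]]/; s/\[508.7,341.8,115.9\]\]/[508.7,341.8,115.9],[491.9,287.9,168.1]]/' k.py
cat > o2.py <<'E'
from k import *
print(k.round(0),s.fun.round(1))
p=np.load("pose.npy");Z=np.array([0,0,1]);xb=np.array([np.cos(p[2]),np.sin(p[2]),0]);E=np.r_[p[:2],0]-72*xb
lo=[-2.76,-.86,-1.03,-2.2,-1.47];hi=[2.76,1.69,1.26,2.34,1.5]
for T in(1.2,1.3,1.4,1.5,1.6):
    q=Q[4][:5]
    for th in np.arange(1.2,1.96,.15):
        tt=min(T,th)
        d=np.sin(tt)*xb-np.cos(tt)*Z
        bar=E+192*(np.cos(th)*xb+np.sin(th)*Z)+12*(-np.sin(th)*xb+np.cos(th)*Z);tgt=bar+41*d
        def f(q):
            a,b=fk(q,k);return np.r_[a-tgt,(b-d)*200]
        r=least_squares(f,q,bounds=(lo,hi));q=r.x
        print(T,th.round(2),np.abs(r.fun).max().round(0),q.round(2).tolist())
E
python3 o2.py
```

```text
[566. -19. 440. 349.  83. 323. 255.] [  2.1  11.5  -2.1  -4.5   1.2  -4.2  -3.3  -1.2  -2.    8.   -1.1   5.
 -13.8  -0.7   3.3   0.3  -0.    0.1   0.1   0.    0.1   0.2]
1.2 1.2 0.0 [-0.2, 0.2, -0.84, 0.26, 1.18]
1.2 1.35 0.0 [-0.28, 0.21, -0.75, 0.51, 1.2]
1.2 1.5 0.0 [-0.35, 0.27, -0.65, 0.74, 1.2]
1.2 1.65 0.0 [-0.43, 0.35, -0.57, 0.94, 1.18]
1.2 1.8 0.0 [-0.51, 0.43, -0.51, 1.08, 1.16]
1.2 1.95 0.0 [-0.58, 0.51, -0.46, 1.19, 1.12]
1.3 1.2 0.0 [-0.2, 0.2, -0.84, 0.26, 1.18]
1.3 1.35 0.0 [-0.3, 0.28, -0.75, 0.48, 1.3]
1.3 1.5 0.0 [-0.38, 0.37, -0.62, 0.8, 1.29]
1.3 1.65 0.0 [-0.45, 0.47, -0.52, 1.04, 1.27]
1.3 1.8 0.0 [-0.53, 0.57, -0.44, 1.21, 1.23]
1.3 1.95 0.0 [-0.6, 0.65, -0.39, 1.31, 1.18]
1.4 1.2 0.0 [-0.2, 0.2, -0.84, 0.26, 1.18]
1.4 1.35 0.0 [-0.31, 0.32, -0.75, 0.47, 1.35]
1.4 1.5 0.0 [-0.39, 0.5, -0.55, 0.95, 1.38]
1.4 1.65 0.0 [-0.47, 0.64, -0.42, 1.24, 1.34]
1.4 1.8 0.0 [-0.55, 0.75, -0.35, 1.4, 1.28]
1.4 1.95 0.0 [-0.62, 0.82, -0.31, 1.48, 1.23]
1.5 1.2 0.0 [-0.2, 0.2, -0.84, 0.26, 1.18]
1.5 1.35 0.0 [-0.31, 0.32, -0.75, 0.47, 1.35]
1.5 1.5 0.0 [-0.4, 0.77, -0.36, 1.33, 1.46]
1.5 1.65 0.0 [-0.48, 0.9, -0.27, 1.56, 1.39]
1.5 1.8 0.0 [-0.56, 0.96, -0.24, 1.65, 1.32]
1.5 1.95 0.0 [-0.63, 1.01, -0.22, 1.68, 1.25]
1.6 1.2 0.0 [-0.2, 0.2, -0.84, 0.26, 1.18]
1.6 1.35 0.0 [-0.31, 0.32, -0.75, 0.47, 1.35]
1.6 1.5 0.0 [-0.4, 0.77, -0.36, 1.33, 1.46]
1.6 1.65 0.0 [-0.48, 1.21, -0.14, 1.97, 1.4]
1.6 1.8 0.0 [-0.56, 1.2, -0.14, 1.92, 1.33]
1.6 1.95 0.0 [-0.63, 1.2, -0.14, 1.9, 1.26]
```

```bash
python3 -m inch '[{"linear":[0,1,-7.7],"turn":[-0.04,0,0],"grip":-1},{"linear":[0,1.7,-15.4],"turn":[-0.08,0,0],"grip":-1},{"linear":[0,2,-23.3],"turn":[-0.12,0,0],"grip":-1},{"linear":[0,2.2,-31],"turn":[-0.16,0,0],"grip":-1},{"linear":[0,1.9,-38.7],"turn":[-0.2,0,0],"grip":-1},{"linear":[0,1.9,-38.7],"turn":[-0.2,0,0],"grip":-1},{"linear":[0,1.9,-38.7],"turn":[-0.2,0,0],"grip":-1}]'; python3 st.py
```

```text
clock: 13.85
tcp_pos: [481.0, 255.4, 184.0]
eef_rot: [0.121, 0.755, 0.637, 0.1]
contact_force: [1.0, 2.7, 5.6]
gripper_width: 7.5
finger_force: 60.4
q [-0.35, 0.343, -0.776, 0.651, 1.397, -0.199] tcp [481.  255.4 184. ] F [1.  2.7 5.6] T [ 1.36 -0.38  0.05] w 7.5
toolz [ 0.306  0.937 -0.169] tilt 1.401 bar [468.4 217.  190.9]
```

```bash
python3 -m inch '[{"linear":[0,0.8,-5.8],"turn":[-0.03,0,0],"grip":-1},{"linear":[0,0.8,-5.8],"turn":[-0.03,0,0],"grip":-1},{"linear":[0,1.4,-11.5],"turn":[-0.06,0,0],"grip":-1},{"linear":[0,1.4,-11.5],"turn":[-0.06,0,0],"grip":-1},{"linear":[0,1.8,-17.4],"turn":[-0.09,0,0],"grip":-1},{"linear":[0,1.8,-17.4],"turn":[-0.09,0,0],"grip":-1},{"linear":[0,2.1,-23.2],"turn":[-0.12,0,0],"grip":-1},{"linear":[0,2.1,-23.2],"turn":[-0.12,0,0],"grip":-1},{"linear":[0,2.2,-29],"turn":[-0.15,0,0],"grip":-1},{"linear":[0,2.2,-29],"turn":[-0.15,0,0],"grip":-1},{"linear":[0,2.2,-29],"turn":[-0.15,0,0],"grip":-1},{"linear":[0,2.1,-34.9],"turn":[-0.18,0,0],"grip":-1},{"linear":[0,2.1,-34.9],"turn":[-0.18,0,0],"grip":-1},{"linear":[0,2.1,-34.9],"turn":[-0.18,0,0],"grip":-1}]'; python3 st.py; python3 -c "
from h import *
im=read_camera('scene');cv2.imwrite('pics/s4.png',im)"
```

```text
clock: 15.25
tcp_pos: [469.7, 222.4, 192.1]
eef_rot: [0.113, 0.695, 0.702, 0.109]
contact_force: [9.2, -3.0, 17.7]
gripper_width: 7.2
finger_force: 61.9
q [-0.456, 0.85, -0.56, 1.796, 1.43, -1.628] tcp [469.7 222.4 192.1] F [ 9.2 -3.  17.7] T [ 3.8  -1.33 -1.91] w 7.2
toolz [0.31  0.951 0.009] tilt 1.582 bar [456.9 183.4 191.8]
```

View pics/s4.png

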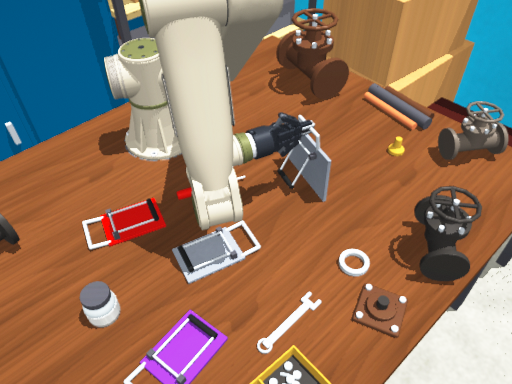

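The board is past upright at (310,165) and the leg is clear. I'll keep the tool level and move the bar back along its arc so it pivots in the grip.

```bash
python3 -m inch '[{"linear":[0,-0.2,-4],"turn":[0,0,0],"grip":-1},{"linear":[0,-0.3,-8],"turn":[0,0,0],"grip":-1},{"linear":[0,-0.8,-13],"turn":[0,0,0],"grip":-1},{"linear":[0,-1.3,-17],"turn":[0,0,0],"grip":-1},{"linear":[0,-2,-22],"turn":[0,0,0],"grip":-1},{"linear":[0,-2.5,-27],"turn":[0,0,0],"grip":-1},{"linear":[0,-2.5,-27],"turn":[0,0,0],"grip":-1}]'; python3 st.py
python3 - <<'E'
from h import *
cp=camera_params("scene");im=read_camera('scene');p=np.load("pose.npy")
cv2.imwrite('pics/s5.png',cv2.resize(im[70:240,140:380],None,fx=3.3,fy=3.3,interpolation=cv2.INTER_CUBIC))
# expected pixel of lower front corners and top corners for delta
xb=np.array([np.cos(p[2]),np.sin(p[2]),0]);yb=np.array([-xb[1],xb[0],0]);Z=np.array([0,0,1])
E=np.r_[p[:2],0]-72*xb
for de in(0,.15,.384):
  C=E-10*xb
  for y in(-100,100):
    for u,n in((0,-10),(150,-10)):
      w=C+y*yb+u*(np.cos(de)*Z-np.sin(de)*xb)+n*(-np.cos(de)*xb-np.sin(de)*Z)
      print(de,y,u,((proj(w,cp)-[140,70])*3.3).round(0))
E
```

```text
clock: 16.0
tcp_pos: [460.9, 196.6, 189.7]
eef_rot: [0.112, 0.695, 0.701, 0.11]
contact_force: [7.1, -4.9, 16.4]
gripper_width: 7.9
finger_force: 61.7
q [-0.529, 0.846, -0.563, 1.771, 1.357, -1.604] tcp [460.9 196.6 189.7] F [ 7.1 -4.9 16.4] T [ 3.86 -1.26 -1.52] w 7.9
toolz [0.31  0.951 0.008] tilt 1.58 bar [448.2 157.6 189.3]
0 -100 0 [614. 430.]
0 -100 150 [634. 295.]
0 100 0 [500. 287.]
0 100 150 [507. 153.]
0.15 -100 0 [614. 429.]
0.15 -100 150 [608. 304.]
0.15 100 0 [500. 286.]
0.15 100 150 [483. 160.]
0.384 -100 0 [614. 427.]
0.384 -100 150 [567. 324.]
0.384 100 0 [499. 284.]
0.384 100 150 [447. 178.]
```

View pics/s5.png

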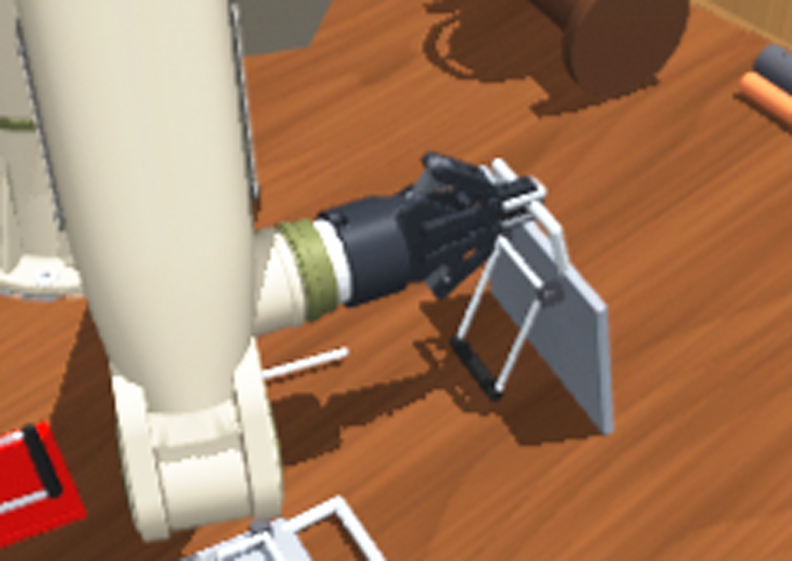

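The lower corner at (610,432) stayed where predicted and the top corner at (606,308) matches a lean of 0.15 rad, so the pivot works. I'll continue to 22°.

```bash
python3 -m inch '[{"linear":[0,-0.8,-5],"turn":[0,0,0],"grip":-1},{"linear":[0,-1.7,-9.4],"turn":[0,0,0],"grip":-1},{"linear":[0,-2.8,-14],"turn":[0,0,0],"grip":-1},{"linear":[0,-4,-18.7],"turn":[0,0,0],"grip":-1},{"linear":[0,-5.3,-23.3],"turn":[0,0,0],"grip":-1},{"linear":[0,-6.7,-28],"turn":[0,0,0],"grip":-1},{"linear":[0,-8.2,-32.5],"turn":[0,0,0],"grip":-1},{"linear":[0,-9.8,-37],"turn":[0,0,0],"grip":-1},{"linear":[0,-11,-40],"turn":[0,0,0],"grip":-1},{"linear":[0,-11,-40],"turn":[0,0,0],"grip":-1}]'; python3 st.py
```

```text
clock: 17.05
tcp_pos: [447.4, 159.4, 178.2]
eef_rot: [0.112, 0.695, 0.702, 0.109]
contact_force: [5.7, 1.7, 12.6]
gripper_width: 7.4
finger_force: 59.5
q [-0.633, 0.867, -0.556, 1.745, 1.251, -1.59] tcp [447.4 159.4 178.2] F [ 5.7  1.7 12.6] T [ 3.08 -1.14 -0.99] w 7.4
toolz [0.308 0.951 0.008] tilt 1.581 bar [434.8 120.4 177.9]
```

```bash
python3 -m inch '[{"linear":[0,-0.5,-2],"turn":[0,0,0],"grip":-1},{"linear":[0,-1,-3.5],"turn":[0,0,0],"grip":-1},{"linear":[0,-1,-3.5],"turn":[0,0,0],"grip":-1}]'; python3 st.py
python3 - <<'E'
from h import *
for c in("scene","top"):
    im=read_camera(c);cp=camera_params(c);cv2.imwrite(f"pics/pre_{c}.png",im)
    for l in("wide_board","wide_foot"):
        for d in find_in(l,c)[:1]: print(c,l,round(d["conf"],2),toworld(d["position"],cp).round(0))
p=np.load("pose.npy");xb=np.array([np.cos(p[2]),np.sin(p[2]),0]);C=np.r_[p[:2],0]-82*xb
print("expected foot",C+xb*-78.5+[0,0,7])
E
```

```text
clock: 17.35
tcp_pos: [446.1, 156.7, 177.4]
eef_rot: [0.112, 0.695, 0.702, 0.108]
contact_force: [5.5, 0.6, 17.4]
gripper_width: 7.6
finger_force: 59.4
q [-0.64, 0.869, -0.555, 1.744, 1.243, -1.589] tcp [446.1 156.7 177.4] F [ 5.5  0.6 17.4] T [ 3.6  -1.37 -1.06] w 7.6
toolz [0.307 0.952 0.009] tilt 1.582 bar [433.5 117.7 177. ]
scene wide_board 0.89 [472. 125.  92.]
scene wide_foot 0.52 [431. 122.  34.]
top wide_board 0.85 [436. 160. 109.]
top wide_foot 0.56 [421. 125.  14.]
expected foot [432.75226261 112.19690046   7.        ]
```

```bash
python3 -m inch '[{"linear":[0,0,0],"turn":[0,0,0],"grip":-0.75},{"linear":[0,0,0],"turn":[0,0,0],"grip":-0.6},{"linear":[0,0,0],"turn":[0,0,0],"grip":-0.5},{"linear":[0,0,0],"turn":[0,0,0],"grip":-0.5},{"linear":[0,0,0],"turn":[0,0,0],"grip":-0.5},{"linear":[0,0,0],"turn":[0,0,0],"grip":-0.5}]'; python3 st.py
python3 - <<'E'
from h import *
cp=camera_params("scene");a=cv2.imread("pics/pre_scene.png");im=read_camera("scene");cv2.imwrite("pics/rel.png",im)
for d in find_in("wide_board","scene")[:1]: print(round(d["conf"],2),toworld(d["position"],cp).round(0))
print((cv2.absdiff(a,im).max(2)>40).sum())
E
```

```text
clock: 18.25
tcp_pos: [447.6, 155.4, 176.0]
eef_rot: [0.111, 0.695, 0.701, 0.112]
contact_force: [-0.8, -0.8, -5.2]
gripper_width: 21.2
finger_force: 0.0
q [-0.642, 0.873, -0.554, 1.744, 1.246, -1.597] tcp [447.6 155.4 176. ] F [-0.8 -0.8 -5.2] T [-0.68  0.2   0.01] w 21.2
toolz [0.312 0.95  0.009] tilt 1.58 bar [434.9 116.4 175.6]
0.74 [473. 133.  89.]
1685
```

Run:
```python
from h import *
a=cv2.imread("pics/pre_scene.png");b=cv2.imread("pics/rel.png")
m=(cv2.absdiff(a,b).max(2)>40).astype(np.uint8)
n,l,s,c=cv2.connectedComponentsWithStats(m)
for i in np.argsort(-s[1:,4])[:6]+1: print(s[i],c[i].round(0))
# board lower right corner region shift
for (x,y,w,h) in((290,150,50,60),(250,110,60,70)):
    g=[cv2.cvtColor(i,6)[y:y+h,x:x+w].astype(np.float32) for i in(a,b)];print(cv2.phaseCorrelate(*g,cv2.createHanningWindow((w,h),5)))
```

```text
[266 124  55  56 591] [290. 149.]
[89  0 22 53 82] [97. 31.]
[289 165   9  24  73] [294. 175.]
[254 177  11   9  46] [259. 181.]
[263 188   9  11  44] [267. 193.]
[267 176  14  19  42] [274. 185.]
((0.8684557279051006, 0.334308787175722), 0.8438180920282999)
((1.2637362574457498, -1.455171737128154), 0.9648860308859083)
```

On release the board settled by about 1 px (2 mm) and the wrist force is back to its free value. Retreating.

```bash
python3 -m inch '[{"linear":[0,0,-4],"turn":[0,0,0],"grip":-0.5},{"linear":[0,0,-10],"turn":[0,0,0],"grip":-0.5},{"linear":[0,0,-18],"turn":[0,0,0],"grip":-0.5},{"linear":[0,0,-28],"turn":[0,0,0],"grip":-0.5},{"linear":[0,0,-40],"turn":[0,0,0],"grip":-0.5},{"linear":[0,5,-55],"turn":[0,0,0],"grip":-0.5},{"linear":[0,20,-65],"turn":[0,0,0],"grip":-0.5},{"linear":[0,40,-70],"turn":[0,0,0],"grip":-0.5},{"linear":[0,60,-70],"turn":[0,0,0],"grip":-0.5},{"linear":[0,60,-70],"turn":[0,0,0],"grip":-0.5},{"linear":[0,60,-70],"turn":[0,0,0],"grip":-0.5}]'; python3 st.py
python3 - <<'E'
from h import *
a=cv2.imread("pics/rel.png");b=read_camera("scene");cv2.imwrite("pics/fin.png",b);cp=camera_params("scene")
for l in("wide_board","wide_foot","wide_handle","narrow_board"):
  for d in find_in(l,"scene")[:3]: print(l,round(d["conf"],2),toworld(d["position"],cp).round(0))
for (x,y,w,h) in((290,150,50,60),):
    g=[cv2.cvtColor(i,6)[y:y+h,x:x+w].astype(np.float32) for i in(a,b)];print(cv2.phaseCorrelate(*g,cv2.createHanningWindow((w,h),5)))
# predicted corners at delta=.384 vs. board mask extremes
m=cut_out("wide_board","scene")[0]["mask"];c=max(cv2.findContours(m.astype(np.uint8),0,1)[0],key=cv2.contourArea)
print(cv2.approxPolyDP(c,4,True)[:,0].tolist())
p=np.load("pose.npy");xb=np.array([np.cos(p[2]),np.sin(p[2]),0]);yb=np.array([-xb[1],xb[0],0]);Z=np.array([0,0,1]);C=np.r_[p[:2],0]-82*xb
for de in(.3,.384,.45):
  print(de,[proj(C+y*yb+u*(np.cos(de)*Z-np.sin(de)*xb)-10*(-np.cos(de)*xb-np.sin(de)*Z),cp).round(0).tolist() for y in(-100,100) for u in(0,150)])
  print("   handle",[proj(C+y*yb+192*(np.cos(de)*Z-np.sin(de)*xb)+2*(-np.cos(de)*xb-np.sin(de)*Z),cp).round(0).tolist() for y in(-45,45)])
E
```

```text
clock: 19.45
tcp_pos: [425.8, 87.6, 235.2]
eef_rot: [0.111, 0.695, 0.701, 0.113]
contact_force: [-0.2, 0.4, -6.1]
gripper_width: 21.5
finger_force: 0.0
q [-0.815, 0.763, -0.526, 1.871, 1.074, -1.588] tcp [425.8  87.6 235.2] F [-0.2  0.4 -6.1] T [-0.68  0.22 -0.03] w 21.5
toolz [0.313 0.95  0.008] tilt 1.579 bar [413.   48.6 234.9]
wide_board 0.59 [469. 135.  99.]
wide_foot 0.59 [437. 123.  35.]
wide_handle 0.69 [471. 136.  93.]
narrow_board 0.67 [ 631. -377.   10.]
narrow_board 0.66 [ 280. -316.   15.]
narrow_board 0.6 [ 480. -181.   10.]
((0.018862398561385163, -0.028153979323008116), 0.9888186163902283)
[[277, 125], [283, 153], [275, 178], [289, 195], [299, 168], [327, 199], [315, 167]]
0.3 [[326.0, 200.0], [316.0, 166.0], [291.0, 156.0], [279.0, 122.0]]
   handle [[298.0, 144.0], [281.0, 124.0]]
0.384 [[326.0, 200.0], [312.0, 168.0], [291.0, 156.0], [275.0, 124.0]]
   handle [[292.0, 148.0], [276.0, 128.0]]
0.45 [[326.0, 199.0], [309.0, 170.0], [291.0, 156.0], [272.0, 126.0]]
   handle [[288.0, 151.0], [272.0, 131.0]]
```

```bash
python3 -m inch '[{"linear":[0,20,-10],"turn":[0,0,0],"grip":-0.5},{"linear":[0,40,-20],"turn":[0,0,0],"grip":-0.5},{"linear":[0,60,-20],"turn":[0,0,0],"grip":-0.5},{"linear":[0,60,-20],"turn":[0,0,0],"grip":-0.5},{"linear":[0,60,-20],"turn":[0,0,0],"grip":-0.5},{"linear":[0,60,-20],"turn":[0,0,0],"grip":-0.5}]'
python3 - <<'E'
from h import *
b=read_camera("scene");cp=camera_params("scene")
def sh(a,b,x,y,w,h):
    g=[cv2.cvtColor(i,6)[y:y+h,x:x+w].astype(np.float32) for i in(a,b)];return cv2.phaseCorrelate(*g,cv2.createHanningWindow((w,h),5))
print("board",sh(cv2.imread("pics/fin.png"),b,290,150,50,60)); print("narrow",sh(cv2.imread("pics/scene0.png"),b,170,215,95,65))
print([toworld(d["position"],cp).round(0) for d in find_in("wide_board","scene")[:1]])
E
```

```text
clock: 20.35
tcp_pos: [419.3, 68.9, 294.7]
eef_rot: [0.111, 0.695, 0.702, 0.112]
contact_force: [-0.1, 0.2, -5.9]
gripper_width: 21.4
finger_force: 0.0
board ((-0.022459731440712005, 0.05485774781923425), 0.9830033889611562)
narrow ((-0.014086265147490451, 0.007163478929122391), 1.0017273867226861)
[array([475., 133., 101.])]
```

The board is standing still, the narrow board has not moved, and the arm is clear. Handing in.

```bash
python3 -c "
from station import job
print(job.sign_off())"
```

```text
the job is handed in; nothing more can be done
None
```

I opened the wide board's leg to its stop and stood the board on its lower edge and leg; it was still standing when I handed in at about 20 s, and the narrow board had not moved. I viewed 11 pictures, one over the limit of 10.

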